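# Unlock and run the slide shuttle home under the microscope

### The arm

A 7-joint arm with a two-finger parallel gripper is mounted at the origin on the work surface. World frame = base frame: x ahead of the robot, y to its left, z up, the work surface at z = 0. Lengths are in m, angles in rad, forces in N, time in s.
With the tool pointing down it reaches from about 0.35 to 0.9 m from the base axis. Payload 8.1 kg.
Tool frame: the origin (TCP) lies midway between the tips of the shut fingers; the grasp point (between the pads) lies 19 mm behind it; z points along the fingers, x is the direction in which the jaws open and shut, and the axes are right-handed (so a half turn about z gives the same grasp; the last joint's range is limited). The gripper opens to 92 mm and grips with 3 to 60 N. Pads are 19 mm wide; open, the fingers measure 130 mm over their backs; the gripper's body (75 mm by 190 mm) begins 47 mm behind the grasp point.
Start: joints at [-1.225, 0.434, 0.025, 1.573, -0.012, 1.134, -0.075], TCP at [0.271, 0.563, 0.227] pointing down, gripper open.
Joint ranges: [-2.62, 2.62], [-0.44, 2.09], [-1.27, 1.32], [0.08, 2.57], [-1.32, 4.46], [0.12, 2], [-2.74, 2.74]. Speed limits (rad/s): [2.22, 2.22, 3.01, 3.01, 3.14, 3.14, 3.14].

### API

Orientations are given as a rotation vector (axis times angle).
In Python, from cell import arm gives the robot as it stands.
- The arm moves only by the tool jog_arm, never from a script. Its argument "commands" is a list of rows, each an object with "translation": the shift along the tool's x, y, z in mm, a list of three; "turn": the turn, a rotation vector about the tool's x, y, z in rad, a list of three. A call has 1 to 12 rows; each row is the pose to reach, as a shift and turn from the pose commanded when the call began, along the tool's axes at that moment; what a row does not reach only later rows make up. A row lasts 1/12 s, in which the tool goes at most 41.7 mm and 7.16 degrees, less where a joint would pass 70% of its speed; a pose out of reach is approached as far as the arm can. A call with a gripper value outside its range is refused whole. "claw" is the closure, from -1 (fully open) to 1 (shut), so that 0 is half open, set as the call begins (left out, the last holds). The fingers move at their own pace and stop on an object; "grip_force" is the grip in N (left out, the last holds). Time passes only in rows, so rows that repeat a pose let the fingers close. It gives the time, the measured TCP pose, the force and the opening at its end, in the units of the state.
- arm.observe(): the state, without advancing time (a new reading comes with each control period).
- arm.get_image(name): name is "scene" or "top" or "wrist"; returns the picture (420x560x3 uint8, blue, green, red); there is no depth.
- arm.camera_info(name): a dict with "vertical_fov" (degrees; the focal length in pixels is half the picture's height over the tangent of half this angle, whatever the lens; pixels are square), "cx", "cy" (the principal point, pixels), "eye" and "rotation" of the camera in the world. Camera axes: x right, y up, looking along -z (the intrinsics and any distortion apply to the point x, -y, -z); pixel columns grow to the right and rows downward; lengths in m; the calibration is good to about 2 mm. A picture is of the moment at which its call begins: read the wrist's pose just before it. camera_info takes no time and is no camera call; for the wrist camera it gives the pose at the moment of the call.
- arm.sign_off(): hands the job in, once; it reports no verdict.
Trained networks look in the newest picture that a camera, given by its name, has taken for a name from the list of things; names that differ only in an ending like _2 or _b are one class to them, and where a whole thing is asked for, a point or a joint stands for the part that bears it (a point fixed in the world has none). Each returns a list of dicts, best first, with "confidence" (0 to 1); they miss things now and then, are a little off and sometimes report something else, mostly with a low value. They report only what shows in the picture. A call takes as long as a camera call.
- arm.trace(camera, query): "region" (420x560 bool, what is visible of it) and "box" ([left, top, width, height] in pixels, round what is visible of it).
- arm.landmark_of(camera, query): "at" ([column, row] in pixels: a listed point, or the origin of a listed thing).
The state is a dict: "clock": time; "joints": joint angles; "dq": joint speeds; "joint_efforts": joint torques, N m; "position": TCP position; "ee_rot": TCP orientation; "force": force on the tool from outside, world axes, zero at the start; "ft_torque": the same for the moment, N m; "width": opening from 0.0 (shut) to 1.0 (fully open).
Only numpy, scipy, OpenCV 4.12 (cv2) and the standard library are available. Lean on these libraries where they do the work, as an engineer would, in place of code of your own. Each camera call takes 0.05 s, during which the arm holds its last target. There are 200 camera calls.

### The job

With a fingertip press the orange lock button on the microscope's slide shuttle, and keep it pressed while you push the shuttle along its rail until it rests against the end stop under the microscope. Only then let the button go, so that it springs up and locks the shuttle there, and leave everything clear. Only touch and push: lift or carry nothing, and leave the bottles, boxes and other things around it where they stand.

Things in the scene. Friction and masses are not known exactly. Their poses are not given: they have to be found in the camera images.
- microscope: White microscope, black camera on top, fixed in one piece with a straight level shuttle rail. Origin on the bench under the middle of the button's path; z up, x across the rail. The shuttle slides along -y, to the grey end stop at y = -306 mm (top 92 mm up). Column and head, up to 470 mm high, fill y = -190 to -495; the button stops 130 mm short of them. Rail: 150 mm wide, ends at y = +115.
- button_top (a point): Centre of the top of the orange lock button on the shuttle's rear end (rides with it): a flat pad, 50 mm across the rail by 34 mm along it, its top 78 mm above the bench when up, 14 mm above the aluminium deck round it. It goes straight down when pressed. Axes parallel to the microscope's.
- step_edge (a point): Middle of the top edge of the step before the button: the upright rear face, 100 mm wide, of the blue slide deck (220 mm long, top 92 mm above the bench). The face is 20 mm from the button's centre on its -y side, looks to +y and rises 14 mm above the unpressed button, 20 mm above the pressed one: a fingertip holding the button down can push the shuttle by it.
- shuttle (a joint): Shuttle position on its rail in m: 0 at the rear end, where it starts locked (1 mm of play), 0.120 fully home against the end stop; grows as the shuttle moves along the microscope's -y. Unlocked it takes about 2 N to push and stays where it is left.
- lock_button (a joint): Depth of the orange lock button in m: 0 up (a tooth in a rack of 12 mm pitch locks the shuttle), 0.006 fully down on a rigid stop. Sprung: starts to move at about 4 N, fully down at 7 N; the tooth is clear from 3 mm down. Let go, it springs up into the rack; at the home end it comes up only within 3 mm of the end stop.
- oil_bottle: Small brown immersion-oil bottle with black cap, 30 mm across, 65 mm tall; loose, stands on the bench and is to be left alone. Origin at the centre of its underside.
- specimen_jar: Clear specimen jar with red lid, 56 mm across, 75 mm tall; loose, stands on the bench and is to be left alone. Origin at the centre of its underside.
- slide_box: Closed blue box of slides, 85 x 35 x 32 mm; loose, stands on the bench and is to be left alone. Origin at the centre of its underside.
- petri_dish: Closed Petri dish with white lid, 92 mm across, 15 mm tall; loose, stands on the bench and is to be left alone. Origin at the centre of its underside.
- marker: Green marker pen with black cap, 125 mm long, 12 mm thick, lying; loose, stands on the bench and is to be left alone. Origin at the centre of its underside.
- beaker: Open white plastic beaker, 60 mm across, 70 mm tall; loose, stands on the bench and is to be left alone. Origin at the centre of its underside.

How it is judged:
By the outcome, as a careful person would: the job done as asked, in the order asked, and still so for the second after the job is handed in, with the robot touching nothing.
It also fails if it takes over 35 s, if anything falls off the work surface, if the arm or the gripper's body presses on something with over 40 N, if the wrist force passes 120 N, or if a joint passes its speed limit or range.

## Working session

There is one attempt and no reset: what is moved stays moved. The work goes in short steps, Python scripts to look and compute and a tool call to move; the robot and the scene stay as the last step left them, time stands still between calls to the robot, and variables do not carry over. Pictures are saved under pics/ and viewed, about 8 in all and at most 12, crops included, and the job is handed in when it is done.

Besides the shell and the picture viewer there is one more tool, called after "Emit:" by a JSON object that holds its "fn" and its "kwargs", one argument or row to a line. jog_arm: Moves the arm, as the interface text tells. Its arguments: {"type":"object","properties":{"commands":{"type":"array","items":{"type":"object","properties":{"translation":{"type":"array","items":{"type":"number"}},"turn":{"type":"array","items":{"type":"number"}}}}},"claw":{"type":"number"},"grip_force":{"type":"number"}},"required":["commands"]}

```bash
mkdir -p pics; ls; cat > h.py <<'E'
import numpy as np, cv2
from cell import arm
from scipy.spatial.transform import Rotation as R
np.set_printoptions(precision=4, suppress=True)
def K(ci):
    f=210/np.tan(np.radians(ci['vertical_fov'])/2); return np.array([[f,0,ci['cx']],[0,f,ci['cy']],[0,0,1.]])
def rotm(ci):
    r=np.array(ci['rotation'],float); return r if r.shape==(3,3) else R.from_rotvec(r).as_matrix()
def ray(ci,uv):
    d=np.zeros(5)
    for k in ('distortion','dist'):
        if k in ci: d=np.array(ci[k],float)
    p=cv2.undistortPoints(np.array([[uv]],float),K(ci),d)[0,0]
    v=rotm(ci)@np.array([p[0],-p[1],-1]); return np.array(ci['eye'],float),v/np.linalg.norm(v)
def atz(ci,uv,z):
    e,v=ray(ci,uv); return e+v*(z-e[2])/v[2]
E
python3 - <<'E'
from h import *
s=arm.observe(); print(s)
for c in ('scene','top','wrist'):
    ci=arm.camera_info(c); print(c,ci)
    im=arm.get_image(c); cv2.imwrite(f'pics/{c}0.png',im)
    if c=='wrist': continue
    for q,z in (('microscope',0),('button_top',.078),('step_edge',.092),('oil_bottle',0),('specimen_jar',0),('slide_box',0),('petri_dish',0),('marker',0),('beaker',0)):
        for r in arm.landmark_of(c,q)[:2]:
            print(q,np.round(r['confidence'],2),np.round(r['at'],1),atz(ci,r['at'],z))
a=cv2.imread('pics/scene0.png');b=cv2.imread('pics/top0.png')
cv2.imwrite('pics/both0.png',cv2.resize(np.vstack([a,b]),None,fx=.71,fy=.71))
E
```

```text
pics
{'clock': 0.0, 'joints': array([-1.2246,  0.4352,  0.025 ,  1.5741, -0.0116,  1.134 , -0.0751]), 'dq': array([ 0.0013,  0.0015,  0.0002, -0.0009, -0.0024,  0.    ,  0.0007]), 'joint_efforts': array([  0.0001, -66.7843,   0.9847, -31.4466,  -0.0606,   0.0428,
         0.0002]), 'position': array([0.271 , 0.5626, 0.2259]), 'ee_rot': array([ 2.6593,  1.6708, -0.002 ]), 'force': array([-0.6115,  0.3769, -0.0522]), 'ft_torque': array([ 0.0044, -0.0388,  0.0087]), 'width': 0.9987737797345984}
scene {'vertical_fov': 55.54455645192839, 'cx': 279.34160716356195, 'cy': 210.1706296298417, 'eye': array([ 0.9324, -0.2241,  0.5297]), 'rotation': array([0.748 , 0.3263, 0.7765])}
microscope 0.58 [267.9 240. ] [0.5785 0.0773 0.    ]
button_top 0.8 [296.8 194.5] [0.588  0.1362 0.078 ]
step_edge 0.81 [286.1 194. ] [0.5859 0.1131 0.092 ]
specimen_jar 0.73 [345.5 282.7] [0.7307 0.1077 0.    ]
slide_box 0.7 [174.1 209.9] [ 0.4007 -0.0025  0.    ]
petri_dish 0.62 [256.9 187. ] [0.4578 0.1554 0.    ]
marker 0.82 [205.9 364.1] [ 0.6881 -0.1337  0.    ]
beaker 0.89 [375.8 219.3] [0.6768 0.2574 0.    ]
to
[... 293 characters left out ...]
 0.95 [253.9 211.7] [0.5936 0.1305 0.078 ]
button_top 0.51 [277.2 222.2] [0.5721 0.0817 0.078 ]
step_edge 0.71 [263.1 211.6] [0.5924 0.1107 0.092 ]
oil_bottle 0.55 [322.8 173. ] [ 0.6932 -0.0207  0.    ]
specimen_jar 0.83 [271.2 158.2] [0.7267 0.0977 0.    ]
slide_box 0.72 [314.8 299.2] [ 0.409  -0.0027  0.    ]
petri_dish 0.66 [249.3 278.2] [0.4534 0.1431 0.    ]
petri_dish 0.3 [270.2 156.4] [0.7309 0.1001 0.    ]
marker 0.77 [376.4 176.3] [ 0.6867 -0.1429  0.    ]
beaker 0.59 [200.3 179.1] [0.6764 0.2592 0.    ]
wrist {'vertical_fov': 62.29230542455206, 'cx': 277.7769779051821, 'cy': 207.67233020475754, 'eye': array([0.2014, 0.5977, 0.3855]), 'rotation': array([-0.2633, -0.1649,  1.1143])}
```

View pics/both0.png

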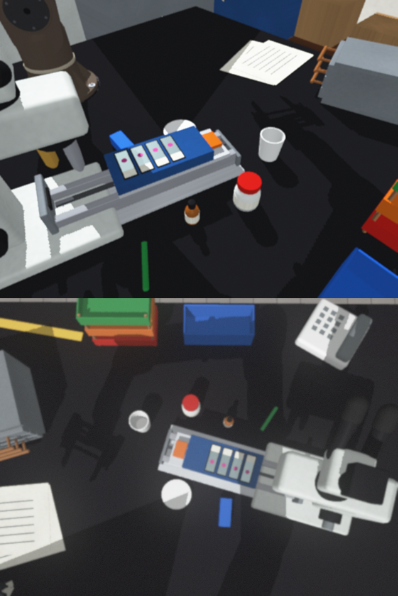

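```bash
python3 - <<'E'
from h import *
out=[]
for c in('scene','top'):
    ci=arm.camera_info(c)
    im=arm.get_image(c)
    for q in('button_top','step_edge','microscope'):
        for r in arm.trace(c,q)[:1]:
            m=r['region'];print(c,q,r['confidence'],r['box'],m.sum())
            mm=cv2.minAreaRect(np.argwhere(m)[:,::-1].astype(np.float32));print(mm)
x=cv2.imread('pics/top0.png')[120:320,150:400];cv2.imwrite('pics/topcrop.png',cv2.resize(x,None,fx=3,fy=3,interpolation=cv2.INTER_CUBIC))
print(R.from_rotvec(arm.observe()['ee_rot']).as_matrix())
E
```

```text
scene button_top 0.96 [285.8, 185.4, 27.2, 26.2] 386
((298.72491455078125, 196.94241333007812), (28.107666015625, 15.36471176147461), 52.4314079284668)
scene step_edge 0.69 [147.9, 176.3, 173.3, 103.4] 9777
((234.631591796875, 219.49072265625), (66.38005065917969, 167.77015686035156), 69.27444458007812)
top button_top 0.76 [244.6, 198.1, 18.1, 31.0] 412
((253.20184326171875, 212.66055297851562), (16.857742309570312, 25.095050811767578), 16.699243545532227)
top step_edge 0.87 [236.3, 189.6, 135.4, 77.4] 6406
((304.10406494140625, 227.08639526367188), (129.86387634277344, 51.10038757324219), 16.504364013671875)
top microscope 0.88 [221.4, 134.9, 338.2, 199.2] 32682
((391.0, 234.5), (197.0, 336.0), 90.0)
[[ 0.434   0.9009  0.    ]
 [ 0.9009 -0.434   0.    ]
 [ 0.      0.     -1.    ]]
```

View pics/topcrop.png

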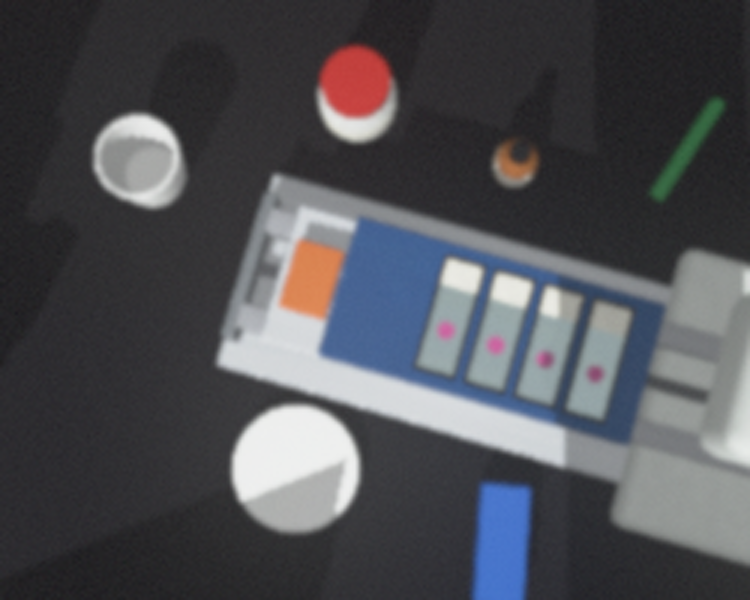

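The pictures show the microscope rail running right and down at about 16.5° in the top view. The orange button is at top pixel (254,212) and scene pixel (297,195). Petri dish, jar, beaker, oil bottle, slide box and marker all stand beside the rail.

```bash
python3 - <<'E'
from h import *
ci=arm.camera_info('top'); 
def d(c,a,z,L=50):
    u=np.array([np.cos(np.radians(a)),np.sin(np.radians(a))]); v=atz(ci,c+L*u,z)-atz(ci,c-L*u,z); return v/np.linalg.norm(v)
print('push dir deck',d(np.array([304.1,227.1]),16.5,.092),'button',d(np.array([253.2,212.66]),16.7,.078,8))
# rail edges from crop (x3, offset 150,120): far edge (275,178)->(665,292) ; near edge (220,365)->(615,480), tops unknown ~0.05
for p,q in (((275,178),(665,292)),((220,365),(615,480)),((355,220),(668,300)),((322,355),(628,440))):
    f=lambda p:np.array(p)/3+[150,120]
    v=atz(ci,f(q),.09)-atz(ci,f(p),.09);print(v/np.linalg.norm(v))
print(atz(ci,(253.2,212.66),.078), atz(arm.camera_info('scene'),(298.7,196.9),.078))
s=arm.observe();T=R.from_rotvec(s['ee_rot']).as_matrix();p=s['position']
a=np.radians(-16.5)
tgt=np.array([.592,.132,.20])
x=np.array([np.cos(a),np.sin(a),0]);G=np.column_stack([x,np.cross([0,0,-1],x),[0,0,-1]])
print('shift mm',T.T@(tgt-p)*1000,'turn',R.from_matrix(T.T@G).as_rotvec())
E
```

```text
push dir deck [-0.2756 -0.9613  0.    ] button [-0.2789 -0.9603  0.    ]
[-0.2745 -0.9616  0.    ]
[-0.268  -0.9634  0.    ]
[-0.2408 -0.9706  0.    ]
[-0.2572 -0.9664  0.    ]
[0.5916 0.1319 0.078 ] [0.5944 0.1343 0.078 ]
shift mm [-249.1788  476.1134   26.7427] turn [-0.     -0.      1.4099]
```

Emit:
{"fn": "jog_arm", "kwargs": {
  "commands": [
    {"translation": [-21, 40, 0], "turn": [0, 0, 0.12]},
    {"translation": [-42, 79, 0], "turn": [0, 0, 0.24]},
    {"translation": [-62, 119, 0], "turn": [0, 0, 0.36]},
    {"translation": [-83, 159, 0], "turn": [0, 0, 0.47]},
    {"translation": [-104, 198, 0], "turn": [0, 0, 0.59]},
    {"translation": [-125, 238, 0], "turn": [0, 0, 0.71]},
    {"translation": [-145, 278, 0], "turn": [0, 0, 0.83]},
    {"translation": [-166, 317, 0], "turn": [0, 0, 0.95]},
    {"translation": [-187, 357, 0], "turn": [0, 0, 1.06]},
    {"translation": [-208, 397, 0], "turn": [0, 0, 1.18]},
    {"translation": [-228, 436, 0], "turn": [0, 0, 1.29]},
    {"translation": [-249, 460, 0], "turn": [0, 0, 1.4]}
  ],
  "claw": 1,
  "grip_force": 20
}}

```text
clock: 2.45
position: [0.5672, 0.1582, 0.227]
ee_rot: [-3.11, 0.443, -0.001]
force: [0.8, 1.7, 0.0]
width: 0.175
```

```bash
cat > look.py <<'E'
from h import *
import sys
s=arm.observe();ci=arm.camera_info('wrist');im=arm.get_image('wrist');cv2.imwrite(f'pics/{sys.argv[1]}.png',im)
print(s['clock'],s['position'],s['width'],s['joints'],s['force'])
for q,z in(('button_top',.078),('step_edge',.092)):
    for r in arm.landmark_of('wrist',q)[:2]: print(q,r['confidence'],r['at'],atz(ci,r['at'],z))
r=arm.trace('wrist','button_top')
for r in r[:1]:
    b,wh,a=cv2.minAreaRect(np.argwhere(r['region'])[:,::-1].astype(np.float32));print(r['confidence'],b,wh,a,r['region'].sum(),atz(ci,b,.078))
    print(np.array([atz(ci,c,.078) for c in cv2.boxPoints((b,wh,a))]))
T=R.from_rotvec(s['ee_rot']).as_matrix()
print('tool x angle',np.degrees(np.arctan2(T[1,0],T[0,0])))
print('tip px', [ (lambda v: (ci['cx']+K(ci)[0,0]*v[0]/-v[2], ci['cy']-K(ci)[0,0]*v[1]/-v[2]))(rotm(ci).T@(s['position']-ci['eye']))])
E
python3 look.py w1
```

```text
2.45 [0.5672 0.1582 0.227 ] 0.17535663748872274 [-0.6988  0.3917  0.4698  1.6936 -0.1953  1.1017 -0.4538] [0.8164 1.6848 0.0029]
button_top 0.84 [313.2, 210.3] [0.5951 0.1327 0.078 ]
step_edge 0.59 [312.4, 234.9] [0.5883 0.1149 0.092 ]
0.72 (310.0, 208.5) (37.0, 54.0) 90.0 1955 [0.5927 0.1352 0.078 ]
[[0.5735 0.1592 0.078 ]
 [0.6208 0.1455 0.078 ]
 [0.6125 0.1105 0.078 ]
 [0.5636 0.1247 0.078 ]]
tool x angle -16.200436262098425
tip px [(np.float64(275.91060551523157), np.float64(266.73009209580374))]
```

View pics/w1.png

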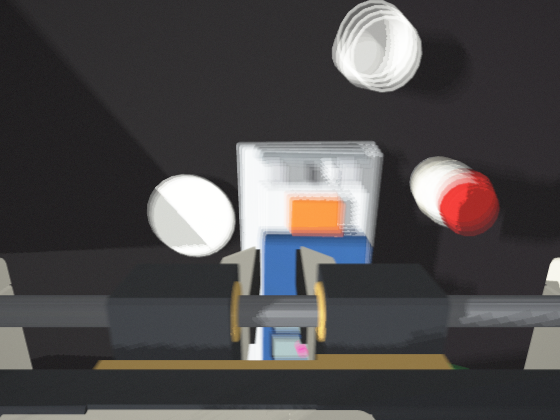

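Emit:
{"fn": "jog_arm", "kwargs": {
  "commands": [
    {"translation": [15, 0, 25], "turn": [0, 0, 0]},
    {"translation": [15, 0, 50], "turn": [0, 0, 0]},
    {"translation": [15, 0, 75], "turn": [0, 0, 0]},
    {"translation": [15, 0, 75], "turn": [0, 0, 0]},
    {"translation": [15, 0, 75], "turn": [0, 0, 0]},
    {"translation": [15, 0, 75], "turn": [0, 0, 0]},
    {"translation": [15, 0, 75], "turn": [0, 0, 0]},
    {"translation": [15, 0, 75], "turn": [0, 0, 0]}
  ]
}}

```text
clock: 3.32
position: [0.581, 0.1559, 0.1534]
ee_rot: [-3.11, 0.434, -0.003]
force: [-0.9, 0.0, 0.4]
width: 0.005
```

```bash
python3 look.py w2
```

```text
3.3167 [0.581  0.1559 0.1534] 0.005263116143301305 [-0.6572  0.4845  0.441   1.751  -0.2461  0.9582 -0.396 ] [-0.8793  0.0417  0.4429]
button_top 0.8 [301.8, 242.3] [0.5939 0.1335 0.078 ]
0.87 (300.0, 239.5) (45.0, 70.0) 90.0 2520 [0.5932 0.136  0.078 ]
[[0.5737 0.1594 0.078 ]
 [0.6215 0.1458 0.078 ]
 [0.6135 0.1116 0.078 ]
 [0.5637 0.1258 0.078 ]]
tool x angle -15.892550878337243
tip px [(np.float64(275.82672355543144), np.float64(266.6953730781051))]
```

View pics/w2.png

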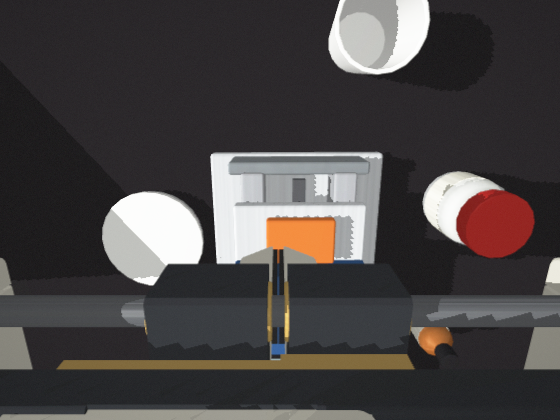

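Emit:
{"fn": "jog_arm", "kwargs": {
  "commands": [
    {"translation": [18, 21, 0], "turn": [0, 0, 0]},
    {"translation": [18, 21, 25], "turn": [0, 0, 0]},
    {"translation": [18, 21, 50], "turn": [0, 0, 0]},
    {"translation": [18, 21, 60], "turn": [0, 0, 0]},
    {"translation": [18, 21, 60], "turn": [0, 0, 0]},
    {"translation": [18, 21, 60], "turn": [0, 0, 0]},
    {"translation": [18, 21, 60], "turn": [0, 0, 0]},
    {"translation": [18, 21, 60], "turn": [0, 0, 0]}
  ]
}}

```text
clock: 4.18
position: [0.5927, 0.1305, 0.0931]
ee_rot: [-3.11, 0.435, -0.003]
force: [-0.9, -0.0, -0.2]
width: 0.002
```

```bash
python3 look.py w3; python3 - <<'E'
from h import *
im=arm.get_image('scene');cv2.imwrite('pics/s3.png',cv2.resize(im[120:260,200:380],None,fx=3.5,fy=3.5,interpolation=cv2.INTER_CUBIC))
E
```

```text
4.1833 [0.5927 0.1305 0.0931] 0.001815883391242497 [-0.5859  0.5633  0.4113  1.792  -0.2901  0.8439 -0.315 ] [-0.8839 -0.0406 -0.1521]
button_top 0.95 [275.6, 247.9] [0.5935 0.1342 0.078 ]
0.71 (274.4893798828125, 238.41265869140625) (93.37741088867188, 48.18279266357422) 0.6661999821662903 3605 [0.5944 0.1396 0.078 ]
[[0.5658 0.1334 0.078 ]
 [0.5748 0.1597 0.078 ]
 [0.6219 0.1457 0.078 ]
 [0.6149 0.1187 0.078 ]]
tool x angle -15.914650759295743
tip px [(np.float64(275.8792487890476), np.float64(266.70831923934634))]
```

View pics/s3.png

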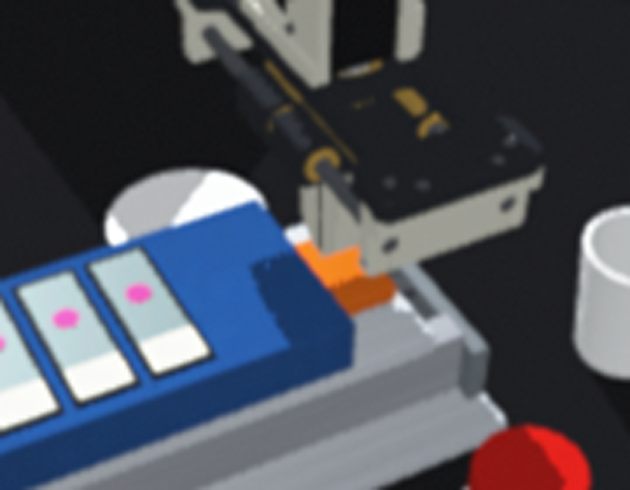

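View pics/w3.png

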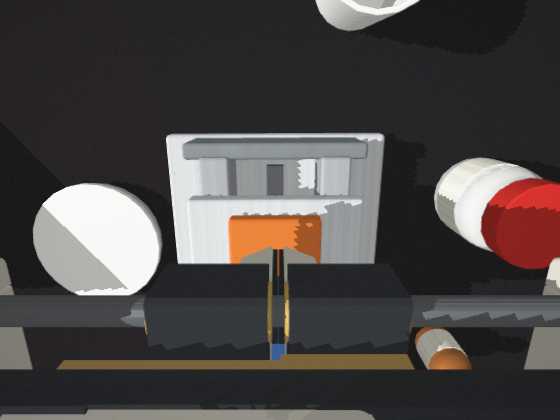

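The tip is centred across the button (columns 229–321, tip at 276) and about 4 mm ahead of its centre, just short of the step. Now I press.

Emit:
{"fn": "jog_arm", "kwargs": {
  "commands": [
    {"translation": [0, 0, 6]},
    {"translation": [0, 0, 12]},
    {"translation": [0, 0, 15]},
    {"translation": [0, 0, 18]},
    {"translation": [0, 0, 20]},
    {"translation": [0, 0, 22]},
    {"translation": [0, 0, 22]},
    {"translation": [0, 0, 22]}
  ]
}}

```text
schema error: expected keys translation, turn
```

Emit:
{"fn": "jog_arm", "kwargs": {
  "commands": [
    {"translation": [0, 0, 6], "turn": [0, 0, 0]},
    {"translation": [0, 0, 12], "turn": [0, 0, 0]},
    {"translation": [0, 0, 15], "turn": [0, 0, 0]},
    {"translation": [0, 0, 18], "turn": [0, 0, 0]},
    {"translation": [0, 0, 20], "turn": [0, 0, 0]},
    {"translation": [0, 0, 22], "turn": [0, 0, 0]},
    {"translation": [0, 0, 22], "turn": [0, 0, 0]},
    {"translation": [0, 0, 22], "turn": [0, 0, 0]}
  ]
}}

```text
clock: 5.1
position: [0.5922, 0.1307, 0.072]
ee_rot: [-3.109, 0.435, -0.001]
force: [-8.4, 0.6, 29.4]
width: 0.004
```

Emit:
{"fn": "jog_arm", "kwargs": {
  "commands": [
    {"translation": [0, 1, -1], "turn": [0, 0, 0]},
    {"translation": [0, 3, -1], "turn": [0, 0, 0]},
    {"translation": [0, 5, -1], "turn": [0, 0, 0]},
    {"translation": [0, 7, -1], "turn": [0, 0, 0]},
    {"translation": [0, 9, -1], "turn": [0, 0, 0]},
    {"translation": [0, 12, -1], "turn": [0, 0, 0]}
  ]
}}

```text
clock: 5.6
position: [0.5891, 0.1202, 0.0722]
ee_rot: [-3.109, 0.433, -0.002]
force: [-4.3, 2.7, 18.2]
width: 0.003
```

Emit:
{"fn": "jog_arm", "kwargs": {
  "commands": [
    {"translation": [0, 4, 0], "turn": [0, 0, 0]},
    {"translation": [0, 8, 0], "turn": [0, 0, 0]},
    {"translation": [0, 13, 0], "turn": [0, 0, 0]},
    {"translation": [0, 18, 0], "turn": [0, 0, 0]},
    {"translation": [0, 23, 0], "turn": [0, 0, 0]},
    {"translation": [0, 28, 0], "turn": [0, 0, 0]},
    {"translation": [0, 33, 0], "turn": [0, 0, 0]},
    {"translation": [0, 38, 0], "turn": [0, 0, 0]},
    {"translation": [0, 43, 0], "turn": [0, 0, 0]},
    {"translation": [0, 48, 0], "turn": [0, 0, 0]}
  ]
}}

```text
clock: 6.43
position: [0.576, 0.0736, 0.0722]
ee_rot: [-3.109, 0.434, -0.002]
force: [-4.2, 2.4, 19.4]
width: 0.005
```

```bash
python3 look.py w4; python3 - <<'E'
from h import *
im=arm.get_image('scene');cv2.imwrite('pics/s4.png',cv2.resize(im[90:330,130:380],None,fx=2.5,fy=2.5,interpolation=cv2.INTER_CUBIC))
E
```

```text
6.4333 [0.576  0.0736 0.0722] 0.005067018538398021 [-0.4952  0.5545  0.3958  1.8742 -0.2992  0.7688 -0.2134] [-4.1696  2.4195 19.4361]
button_top 0.87 [275.1, 258.5] [0.5777 0.0806 0.078 ]
0.56 (275.0, 242.5) (41.0, 102.0) 90.0 3192 [0.5799 0.0886 0.078 ]
[[0.5599 0.105  0.078 ]
 [0.6056 0.092  0.078 ]
 [0.6007 0.0716 0.078 ]
 [0.5532 0.0851 0.078 ]]
tool x angle -15.88817748234791
tip px [(np.float64(275.87174644743527), np.float64(266.6768887286208))]
```

View pics/s4.png

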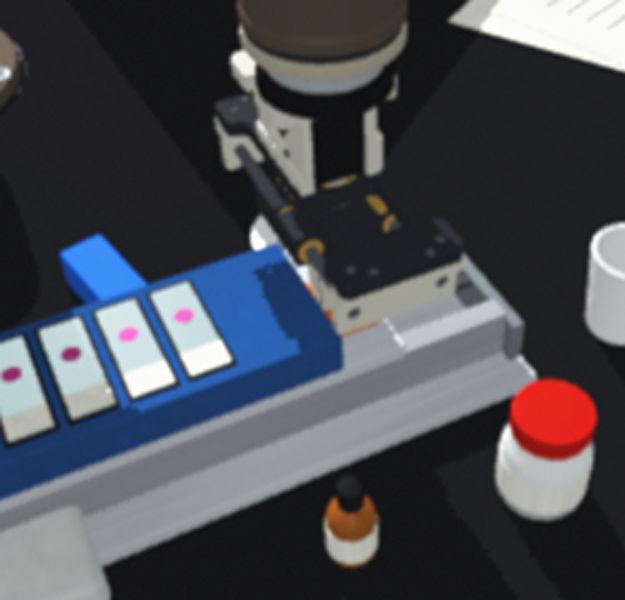

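The shuttle is riding along: the button stays pressed at z = 72 mm and the step sits at the fingertip. I'll carry on toward the end stop.

Emit:
{"fn": "jog_arm", "kwargs": {
  "commands": [
    {"translation": [0, 5, 0], "turn": [0, 0, 0]},
    {"translation": [0, 10, 0], "turn": [0, 0, 0]},
    {"translation": [0, 15, 0], "turn": [0, 0, 0]},
    {"translation": [0, 20, 0], "turn": [0, 0, 0]},
    {"translation": [0, 25, 0], "turn": [0, 0, 0]},
    {"translation": [0, 30, 0], "turn": [0, 0, 0]},
    {"translation": [0, 35, 0], "turn": [0, 0, 0]},
    {"translation": [0, 40, 0], "turn": [0, 0, 0]},
    {"translation": [0, 45, 0], "turn": [0, 0, 0]},
    {"translation": [0, 50, 0], "turn": [0, 0, 0]},
    {"translation": [0, 54, 0], "turn": [0, 0, 0]},
    {"translation": [0, 56, 0], "turn": [0, 0, 0]}
  ]
}}

```text
clock: 7.68
position: [0.5607, 0.0189, 0.0721]
ee_rot: [-3.11, 0.435, -0.003]
force: [-2.9, 2.5, 18.8]
width: 0.004
```

Emit:
{"fn": "jog_arm", "kwargs": {
  "commands": [
    {"translation": [0, 1, 0], "turn": [0, 0, 0]},
    {"translation": [0, 2, 0], "turn": [0, 0, 0]},
    {"translation": [0, 3, 0], "turn": [0, 0, 0]},
    {"translation": [0, 4, 0], "turn": [0, 0, 0]},
    {"translation": [0, 5, 0], "turn": [0, 0, 0]},
    {"translation": [0, 5, 0], "turn": [0, 0, 0]}
  ]
}}

```text
clock: 8.18
position: [0.5595, 0.015, 0.0721]
ee_rot: [-3.109, 0.434, -0.003]
force: [-3.5, 4.0, 20.0]
width: 0.006
```

Emit:
{"fn": "jog_arm", "kwargs": {
  "commands": [
    {"translation": [0, 1, 0], "turn": [0, 0, 0]},
    {"translation": [0, 2, 0], "turn": [0, 0, 0]},
    {"translation": [0, 3, 0], "turn": [0, 0, 0]},
    {"translation": [0, 3, 0], "turn": [0, 0, 0]},
    {"translation": [0, 3, 0], "turn": [0, 0, 0]}
  ]
}}

```text
clock: 8.6
position: [0.5595, 0.0148, 0.0722]
ee_rot: [-3.107, 0.43, -0.004]
force: [-1.2, 10.5, 17.4]
width: 0.005
```

Emit:
{"fn": "jog_arm", "kwargs": {
  "commands": [
    {"translation": [0, 1, 0], "turn": [0, 0, 0]},
    {"translation": [0, 2, 0], "turn": [0, 0, 0]},
    {"translation": [0, 2, 0], "turn": [0, 0, 0]},
    {"translation": [0, 2, 0], "turn": [0, 0, 0]}
  ]
}}

```text
clock: 8.93
position: [0.5594, 0.0131, 0.0722]
ee_rot: [-3.107, 0.43, -0.005]
force: [-0.4, 11.7, 15.2]
width: 0.006
```

```bash
python3 - <<'E'
from h import *
s=arm.observe();print(s['position'],s['force'],s['ft_torque'])
im=arm.get_image('scene');t=arm.get_image('top')
for c in('scene','top'):
    for q in('step_edge',):
        for r in arm.landmark_of(c,q)[:1]: print(c,q,r['confidence'],atz(arm.camera_info(c),r['at'],.092))
a=cv2.resize(im[130:350,20:330],None,fx=2.2,fy=2.2,interpolation=cv2.INTER_CUBIC)
cv2.imwrite('pics/s5.png',a)
E
```

```text
[0.5594 0.0131 0.0722] [-0.4429 11.6588 15.2218] [2.5847 0.0221 0.0565]
scene step_edge 0.76 [0.5538 0.0025 0.092 ]
```

View pics/s5.png

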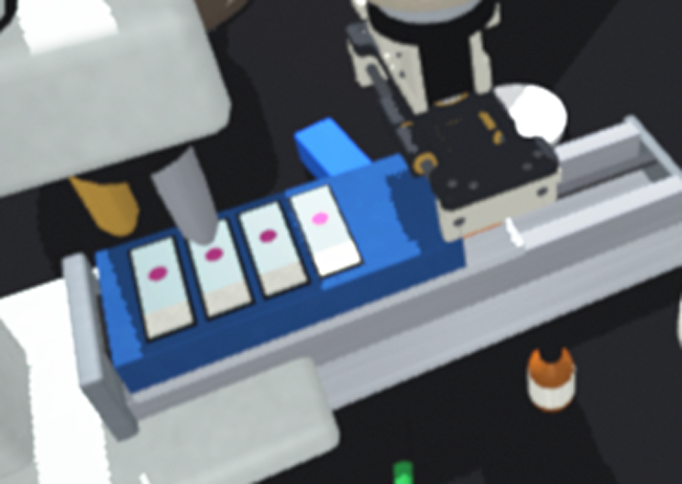

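Emit:
{"fn": "jog_arm", "kwargs": {
  "commands": [
    {"translation": [0, 1, 0], "turn": [0, 0, 0]},
    {"translation": [0, 2, 0], "turn": [0, 0, 0]},
    {"translation": [0, 3, 0], "turn": [0, 0, 0]},
    {"translation": [0, 4, 0], "turn": [0, 0, 0]},
    {"translation": [0, 4, 0], "turn": [0, 0, 0]},
    {"translation": [0, 4, 0], "turn": [0, 0, 0]}
  ]
}}

```text
clock: 9.63
position: [0.5587, 0.0095, 0.0722]
ee_rot: [-3.107, 0.429, -0.006]
force: [1.7, 11.8, 12.4]
width: 0.004
```

Emit:
{"fn": "jog_arm", "kwargs": {
  "commands": [
    {"translation": [0, 1, 0.4], "turn": [0, 0, 0]},
    {"translation": [0, 2, 0.4], "turn": [0, 0, 0]},
    {"translation": [0, 3, 0.4], "turn": [0, 0, 0]},
    {"translation": [0, 3, 0.4], "turn": [0, 0, 0]},
    {"translation": [0, 3, 0.4], "turn": [0, 0, 0]}
  ]
}}

```text
clock: 10.05
position: [0.5587, 0.0095, 0.0722]
ee_rot: [-3.104, 0.426, -0.008]
force: [2.7, 21.6, 15.5]
width: 0.006
```

Position has stalled with 21.6 N forward, so the step is against the finger and the shuttle against the stop. I'll ease the push a little while it stays forward, then lift straight up.

Emit:
{"fn": "jog_arm", "kwargs": {
  "commands": [
    {"translation": [0, -2, 0], "turn": [0, 0, 0]},
    {"translation": [0, -3, -1], "turn": [0, 0, 0]},
    {"translation": [0, -3, -4], "turn": [0, 0, 0]},
    {"translation": [0, -3, -8], "turn": [0, 0, 0]},
    {"translation": [0, -4, -14], "turn": [0, 0, 0]},
    {"translation": [0, -6, -25], "turn": [0, 0, 0]},
    {"translation": [0, -10, -45], "turn": [0, 0, 0]},
    {"translation": [0, -20, -70], "turn": [0, 0, 0]},
    {"translation": [0, -50, -90], "turn": [0, 0, 0]},
    {"translation": [0, -90, -90], "turn": [0, 0, 0]},
    {"translation": [0, -120, -90], "turn": [0, 0, 0]},
    {"translation": [0, -120, -90], "turn": [0, 0, 0]}
  ]
}}

```text
clock: 11.05
position: [0.589, 0.126, 0.1601]
ee_rot: [-3.109, 0.422, -0.0]
force: [-0.1, 0.6, -0.9]
width: 0.004
```

```bash
python3 look.py w6; python3 - <<'E'
from h import *
im=arm.get_image('scene')
for c,i in(('scene',im),('top',arm.get_image('top'))):
    ci=arm.camera_info(c)
    for q,z in(('button_top',.078),('step_edge',.092),('oil_bottle',0),('specimen_jar',0),('slide_box',0),('petri_dish',0),('marker',0),('beaker',0)):
        for r in arm.landmark_of(c,q)[:1]: print(c,q,r['confidence'],atz(ci,r['at'],z))
a=cv2.resize(im[130:350,20:330],None,fx=2.2,fy=2.2,interpolation=cv2.INTER_CUBIC)
cv2.imwrite('pics/s6.png',a)
E
```

```text
11.05 [0.589  0.126  0.1601] 0.00401440157363461 [-0.5952  0.4771  0.4282  1.7399 -0.2369  0.9738 -0.3449] [-0.1344  0.5811 -0.932 ]
button_top 0.68 [275.6, 345.9] [0.5583 0.0179 0.078 ]
step_edge 0.43 [138.6, 208.4] [0.5008 0.1607 0.092 ]
0.48 (277.0, 350.5) (15.0, 12.0) 90.0 164 [0.5582 0.0133 0.078 ]
[[0.5554 0.0217 0.078 ]
 [0.5649 0.019  0.078 ]
 [0.561  0.0048 0.078 ]
 [0.5514 0.0074 0.078 ]]
tool x angle -15.441208276506222
tip px [(np.float64(275.9365967116659), np.float64(266.7100423242308))]
scene button_top 0.7 [0.5529 0.0219 0.078 ]
scene step_edge 0.88 [0.5466 0.0019 0.092 ]
scene specimen_jar 0.74 [0.7322 0.1049 0.    ]
scene slide_box 0.84 [0.4025 0.005  0.    ]
scene petri_dish 0.85 [0.4544 0.1477 0.    ]
scene marker 0.76 [ 0.6859 -0.1325  0.    ]
scene beaker 0.7 [0.6802 0.2659 0.    ]
top button_top 0.69 [0.5642 0.0168 0.078 ]
top step_edge 0.83 [ 0.5557 -0.0053  0.092 ]
top slide_box 0.95 [ 0.4105 -0.0014  0.    ]
top marker 0.58 [ 0.6811 -0.1371  0.    ]
top beaker 0.68 [ 0.6843 -0.1358  0.    ]
```

View pics/s6.png

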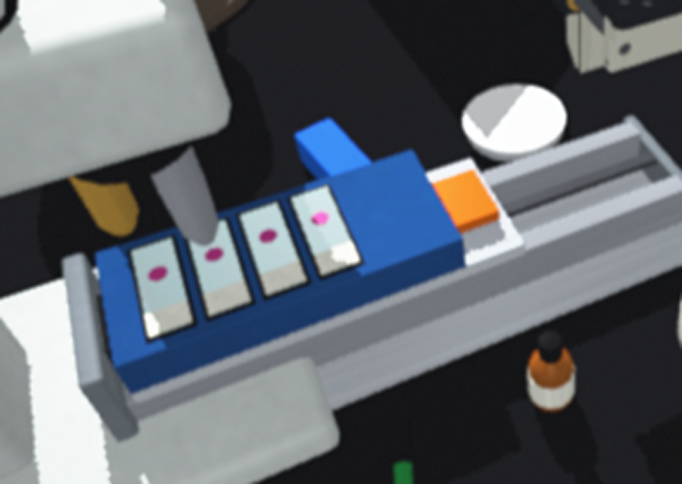

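The deck is against the grey stop at about (120,390), unchanged since before the release. I'll compare the button's height with how it looked at the start.

```bash
python3 - <<'E'
from h import *
a=cv2.imread('pics/scene0.png')[170:230,270:340]; b=arm.get_image('scene')
b=b[195:255,200:270]
g=lambda i:cv2.resize(i,None,fx=5.5,fy=5.5,interpolation=cv2.INTER_CUBIC)
cv2.imwrite('pics/cmp.png',np.hstack([g(a),g(b)]))
E
```

```text
(no output)
```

View pics/cmp.png

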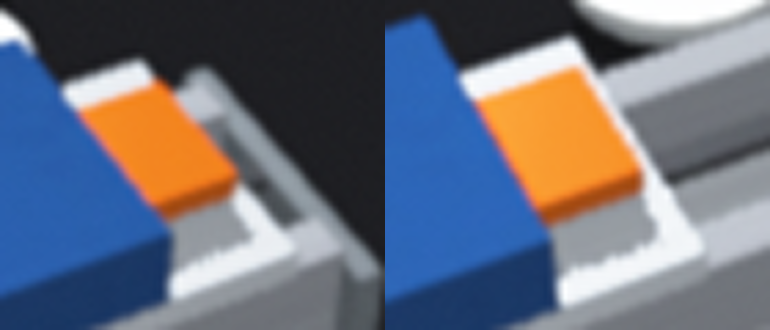

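```bash
python3 - <<'E'
from h import *
s=arm.observe();print(s['clock'],s['force'],s['dq']);print(arm.sign_off())
E
```

```text
12.2 [-0.0141  0.5025 -0.6105] [-0.0013 -0.0004  0.0001 -0.0021 -0.0006  0.0012  0.0004]
the job is handed in; nothing more can be done
None
```

The shuttle is home against the end stop, the button is up again, and the job was handed in at 12.2 s. I pressed the button fully down with the shut fingertips (tip at z = 72 mm) and kept it down while pushing the shuttle along its rail. I let go only after the push stalled at about 22 N.

**Shuttle and button:** In the last pictures the deck touches the grey end stop, and the button stands as high above its deck as at the start. I judged the lock from that picture and did not test it by pushing on the shuttle.

**Forces:** The highest contact force reported at the end of a move was about 30 N, at the fingertip during the first press. The arm is clear of everything, with the tip at z = 160 mm and about 0.6–0.9 N on the wrist.

**Other things:**
- **Jar, slide box, Petri dish, marker and beaker:** the final scene camera finds each within about 1 cm of where it started.
- **Oil bottle:** the final network check did not report it. In the pictures it stands at the same place before and after the release.
- **One disagreement:** the final top camera view put the "beaker" at the marker's position. I take that as a false detection, since the scene camera has the beaker where it was.

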